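# Take the hub stacks apart and set up the test bench

## Task

Take the two stacks apart: fit the hub whose two keyways line up with the keys of the test shaft onto that shaft, fully down on its shoulder, and put the other hub fully down on the plain storage spindle. Stand the pulley upright in the middle of the balance pan and the square block flat in the middle of the stone plate, and leave the glass beaker standing where it is.

Things in the scene. Friction and masses are not known exactly. Their poses are not given: they have to be found in the camera images.
- hub_a_mid (a point): Turned aluminium hub, a round ring 52 mm outside diameter and 40 mm high with a 24 mm bore right through it and two keyways (slots 13 mm wide cut from the bore out to 19 mm from the axis, full height). This is the one whose two keyways lie OPPOSITE each other, at 180 degrees, along its +x and -x axes. At the start it stands on top of either the pulley or the block. Point: on its axis, half-way up (20 mm above its underside); z up. Mass about 0.2 kg.
- hub_b_mid (a point): Turned aluminium hub, a round ring 52 mm outside diameter and 40 mm high with a 24 mm bore right through it and two keyways (slots 13 mm wide cut from the bore out to 19 mm from the axis, full height). This is the one whose two keyways lie AT A RIGHT ANGLE, along its +x and +y axes; it cannot go down over the keyed shaft. At the start it stands on top of the other stack. Point: on its axis, half-way up (20 mm above its underside); z up. Mass about 0.2 kg.
- pulley_mid (a point): Round dark steel pulley, 68 mm diameter, 40 mm high, flat top and underside; it stands on the bench as the foot of one stack, its rim showing round the hub on it. Point: on its axis, half-way up (20 mm above its underside); z up. Mass about 0.4 kg.
- block_mid (a point): Square dark steel coupling block, 60 x 60 mm, 40 mm high; it stands on the bench as the foot of the other stack, its corners showing round the hub on it. Point: on its axis, half-way up (20 mm above its underside); x and y square to its side faces, z up. Mass about 0.45 kg.
- shaft_seat (a point): Keyed test shaft: a fixed upright steel shaft, 20 mm diameter, on a grey 100 x 100 mm foot, with two brass keys opposite each other along this point's +x and -x axes. Each key is 7 mm wide, reaches 16.5 mm from the axis, and is 24 mm high with a narrower lead-in 5 mm above that. Point: on the axis at the shoulder (68 mm disc, 24 mm above the bench) on which a hub's underside rests; the shaft stands 35 mm above this point, its tip tapered.
- spindle_seat (a point): Plain storage spindle: a fixed upright steel pin, 16 mm diameter without keys, tapered tip, on a round grey plastic foot of 92 mm diameter. Point: on the axis at the top of the foot (20 mm above the bench) on which a hub's underside rests; the pin stands 34 mm above this point.
- pan_top (a point): Bench balance: low white instrument, fixed, with a round flat steel pan of 112 mm diameter. Point: centre of the pan's upper face, 64 mm above the bench. The body (185 x 160 mm, 50 mm high, long side roughly along x) reaches 107 mm towards the robot from the pan's centre and 78 mm away from it.
- plate_top (a point): Small square stone surface plate, 110 x 110 mm, fixed on the bench. Point: centre of its upper face, 23 mm above the bench; x and y along its sides.
- beaker_mid (a point): Small empty glass beaker, 48 mm diameter, 55 mm high, a bystander standing loose on the bench between the stacks and the shafts. Point: on its axis, half-way up.
Things that resemble listed ones, but are neither listed nor needed, are in the scene too. Leave any purple or red look-alike of the part that bears block_mid alone.

How it is judged (in metres and radians):
At the end, for the whole second after the job is handed in: Opposite-keyway hub down on the keyed shaft's shoulder (4 mm in height, 6 mm sideways, keyways on keys), other hub down on the spindle foot (4, 8 mm); pulley on the pan, block on the plate, each within 15 mm of the middle; all upright, released, at rest; beaker upright (horizontal distance between hub_a_mid and shaft_seat below 0.006 m and z of hub_a_mid in the frame of shaft_seat between 0.016 and 0.024 m and angle between each of hub_a_mid, hub_b_mid, pulley_mid, block_mid's own z axis and vertical below 0.1 rad and angle between the x axis of hub_a_mid and the x axis of shaft_seat, either way round below 0.35 rad and horizontal distance between hub_b_mid and spindle_seat below 0.008 m and z of hub_b_mid in the frame of spindle_seat between 0.016 and 0.024 m and horizontal distance between pulley_mid and pan_top below 0.015 m and z of pulley_mid in the frame of pan_top between 0.016 and 0.024 m and horizontal distance between block_mid and plate_top below 0.015 m and z of block_mid in the frame of plate_top between 0.016 and 0.024 m and linear speed of each of hub_a, hub_b, pulley, block below 0.02 m/s and contact force between each of hub_a, hub_b, pulley, block and the fingers below 0.1 N and angle between beaker_mid's own z axis and vertical below 0.2 rad); the robot touches nothing.
It fails at once if the glass beaker is pushed more than 25 mm from its place (distance of beaker_mid from where it was at the start of the episode above 0.025 m).
It also fails if it takes over 99 s, if anything falls off the work surface, if the arm or the gripper's body presses on something with over 40 N, if the wrist force passes 120 N, or if a joint passes its speed limit or range.

## Robot

A 6-joint arm with a two-finger parallel gripper is mounted at the origin on the work surface. World frame = base frame: x ahead of the robot, y to its left, z up, the work surface at z = 0. Lengths are in m, angles in degrees, forces in N, time in s.
With the tool pointing down it reaches from about 0.35 to 0.875 m from the base axis. Payload 4.2 kg.
Tool frame: the origin (TCP) lies between the finger pads; the fingertips stand 14 mm ahead of it and the grasp point (between the pads) lies 5 mm behind it (r.tcp_to_tips is the distance from the TCP to the fingertips, in m); y points along the fingers, x is the direction in which the jaws open and shut, and the axes are right-handed (so a half turn about y gives the same grasp; the last joint's range is limited). The gripper opens to 87 mm and grips with 3 to 60 N. Pads are 19 mm wide; open, the fingers measure 117 mm over their backs; the gripper's body (75 mm by 190 mm) begins 51 mm behind the grasp point.
Start: joints at [-60.986, 22.042, 0.453, 0, -68.411, -14.817], TCP at [0.153, -0.606, 0.237] pointing down, gripper open.
Joint ranges: [-179.83, 179.83], [-69.29, 118.12], [-61.27, 80.66], [-181.25, 117.63], [-171.15, -9.14], [-177.46, 177.46]. Speed limits (degrees/s): [159.86, 159.86, 180, 180, 180, 180].

## Interface

Orientations are given as a 3x3 rotation matrix whose columns are the frame's x, y, z axes.
In Python, from station import sense, optics, ticket, r gives the robot as it stands.
- The arm moves only by the tool carry_out, never from a script. Its argument "steps" is a list that holds one entry, the list of rows, each a list of 6 numbers: the shift along the world's x, y, z in cm, then the turn, a rotation vector about the world's x, y, z in rad. A call has 1 to 20 rows; each row is the pose to reach, as a shift and turn from the pose commanded when the call began; what a row does not reach only later rows make up. A row lasts 1/8 s, in which the tool goes at most 62.5 mm and 10.7 degrees, less where a joint would pass 70% of its speed; a pose out of reach is approached as far as the arm can. A call with a gripper value outside its range is refused whole. "fingers" is the closure in counts, from 0 (fully open) to 255 (shut), set as the call begins (left out, the last holds). The fingers move at their own pace and stop on an object; the grip force is fixed at half the most. Time passes only in rows, so rows that repeat a pose let the fingers close. It gives the time, the measured TCP pose, the force and the opening at its end, in the units of the state.
- sense(): the state, without advancing time (a new reading comes with each control period).
- optics.capture(name): name is "side" or "top" or "wrist"; returns a dict with "image" (384x512x3 uint8, red, green, blue), "fov_y" (degrees; the focal length in pixels is half the picture's height over the tangent of half this angle, whatever the lens; pixels are square), "cx", "cy" (the principal point, pixels), "k1" (the pictures are not rectified: a ray, as slopes to the right and down, at radius r is drawn at 1 + k1 r^2 times it, then the intrinsics apply), "rvec" (rotation vector, rad) and "tvec" (3), from world to camera coordinates, as OpenCV has them. Camera axes: x right, y down, z forward; pixel columns grow to the right and rows downward; lengths in m; the calibration is good to about 2 mm. A picture is of the moment at which its call begins. There is no depth.
- ticket.finish_job(): hands the job in, once; it reports no verdict.
The state is a dict: "time_s": time; "joints": joint angles; "joint_velocities": joint speeds; "effort": joint torques, N m; "tcp_pos": TCP position; "ee_rot": TCP orientation; "wrist_force": force on the tool from outside, world axes, zero at the start; "moment": the same for the moment, N m; "gripper_width": opening from 0.0 (shut) to 1.0 (fully open).
Only numpy, scipy, OpenCV 4.12 (cv2) and the standard library are available. Lean on these libraries where they do the work, as an engineer would, in place of code of your own. Each camera call takes 0.05 s, during which the arm holds its last target.

## Working session

There is one attempt and no reset: what is moved stays moved. The work goes in short steps, Python scripts to look and compute and a tool call to move; the robot and the scene stay as the last step left them, time stands still between calls to the robot, and variables do not carry over. Pictures are saved under pics/ and viewed, and the job is handed in when it is done.

Besides the shell and the picture viewer there is one more tool, called after "Request:" by a JSON object that holds its "api" and its "payload", one argument or row to a line. carry_out: Moves the arm, as the interface text tells. Its arguments: {"type":"object","properties":{"steps":{"type":"array","items":{"type":"array","items":{"type":"array","items":{"type":"number"}}}},"fingers":{"type":"number"}},"required":["steps"]}

```bash
ls; mkdir -p pics; cat > h.py <<'E'
import numpy as np, cv2
from station import sense, optics, ticket, r
def cap(n,fn=None):
    c=optics.capture(n)
    if fn: cv2.imwrite('pics/'+fn,c['image'][:,:,::-1])
    return c
def save(c,fn,box=None,s=1):
    im=c['image'][:,:,::-1]
    if box: im=im[box[1]:box[3],box[0]:box[2]]
    cv2.imwrite('pics/'+fn,cv2.resize(im,None,fx=s,fy=s,interpolation=cv2.INTER_CUBIC))
def cam(c):
    R=cv2.Rodrigues(np.array(c['rvec'],float))[0];t=np.array(c['tvec'],float).ravel()
    f=c['image'].shape[0]/2/np.tan(np.radians(c['fov_y']/2))
    return R,t,np.array([[f,0,c['cx']],[0,f,c['cy']],[0,0,1]]),np.array([c['k1'],0,0,0,0.])
def ray(c,px,z):
    R,t,K,d=cam(c)
    p=cv2.undistortPoints(np.array(px,float).reshape(-1,1,2),K,d).reshape(-1,2)
    v=np.c_[p,np.ones(len(p))]@R; o=-R.T@t
    s=(z-o[2])/v[:,2]
    return o+v*s[:,None]
def proj(c,P):
    R,t,K,d=cam(c)
    return cv2.projectPoints(np.array(P,float).reshape(-1,1,3),cv2.Rodrigues(R)[0],t,K,d)[0].reshape(-1,2)
E
python3 - <<'E'
from h import *
for n in ['side','top','wrist']:
    c=cap(n,n+'0.png'); R,t,K,d=cam(c); print(n,-R.T@t,R[2],c['fov_y'],c['k1'])
s=sense(); print(s)
E
```

```text
pics
side [0.31053399 0.90113618 0.84082892] [ 0.179903   -0.75112104 -0.63517878] 44.56529304073282 -0.17869607123850478
top [ 0.34872195 -0.0186444   1.26435825] [ 0.13156504  0.02230518 -0.99105657] 46.575836113407576 -0.022863242284725367
wrist [ 0.07738149 -0.6254757   0.38341072] [ 0.27680164  0.07220343 -0.95821058] 66.36789357023582 0.006568516905202202
{'time_s': 0.15, 'joints': array([-6.09865682e+01,  2.20806615e+01,  4.00023676e-01, -1.83564309e-02,
       -6.84107876e+01, -1.48176334e+01]), 'joint_velocities': array([-0.10346603, -0.13285973,  0.35451545,  0.05661129, -0.02827989,
       -0.0766089 ]), 'effort': array([ 3.49893680e-04, -3.91053808e+01,  1.87586635e+01,  4.22240764e+00,
        1.23463338e-02, -1.41512023e-04]), 'tcp_pos': array([ 0.15319538, -0.60551399,  0.2357318 ]), 'ee_rot': array([[-2.45121363e-01, -5.13397391e-04, -9.69492266e-01],
       [ 9.69491050e-01,  1.53989834e-03, -2.45121871e-01],
       [ 1.61876446e-03, -9.99998683e-01,  1.20272194e-04]]), 'wrist_force': array([-0.04223998, -0.47789721, -0.08521338]), 'moment': array([-0.01533985,  0.02738709,  0.00704621]), 'gripper_width': 1.0013281670881284}
```

View images.

View pics/top0.png

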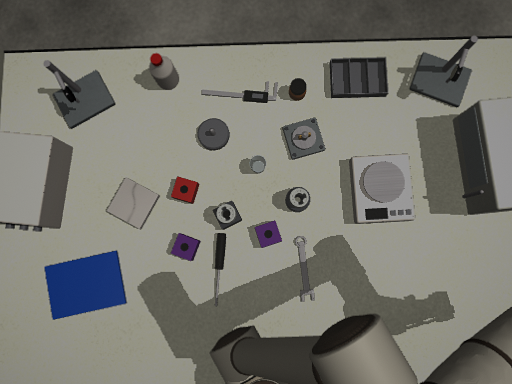

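View pics/side0.png

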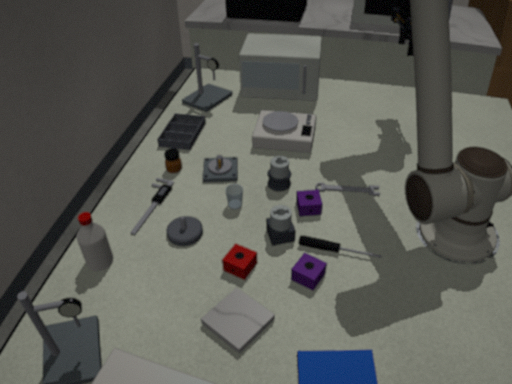

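View pics/wrist0.png

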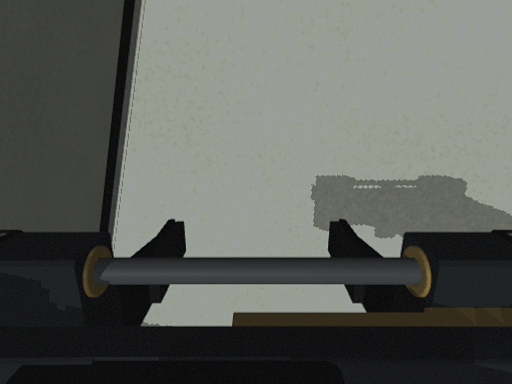

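```bash
python3 - <<'E'
from h import *
c=cap('top'); save(c,'t1.png',(180,100,340,220),5); save(c,'t2.png',(90,160,270,280),4.4)
save(c,'t3.png',(340,140,425,230),6)
c=cap('side'); save(c,'s1.png',(190,140,330,260),5)
E
```

```text
(no output)
```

View pics/t1.png

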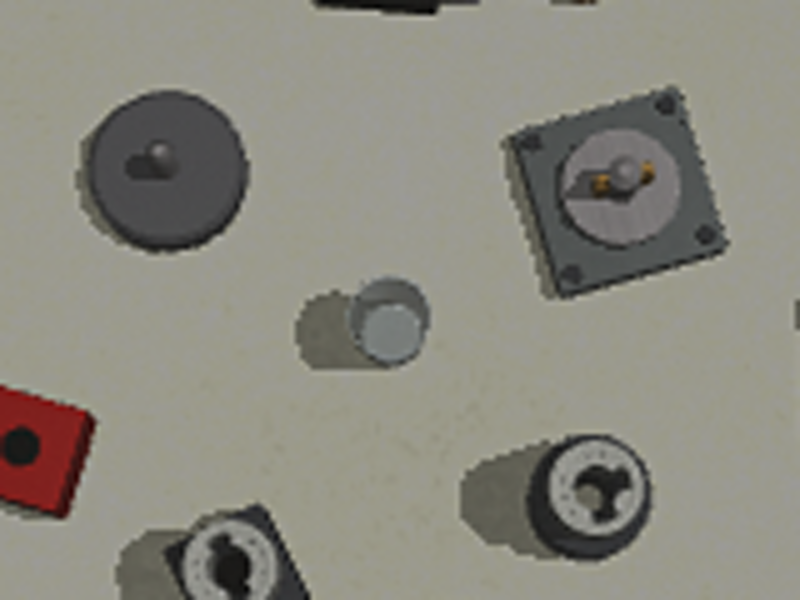

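View pics/t2.png

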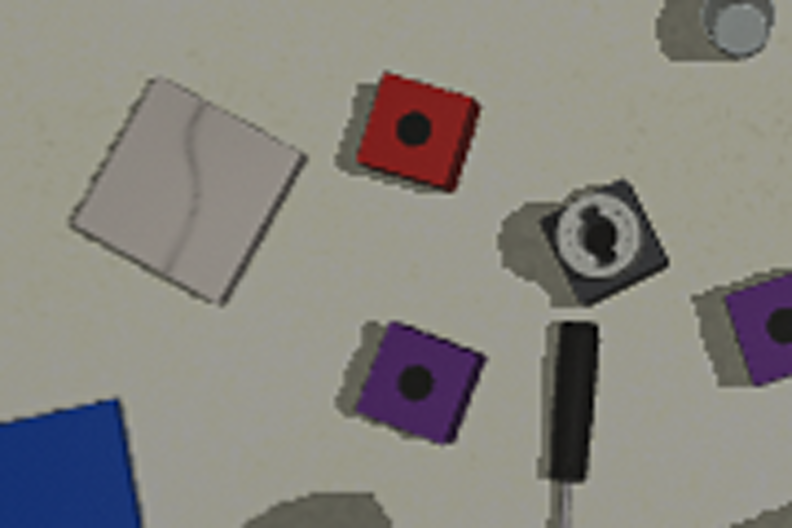

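View pics/s1.png

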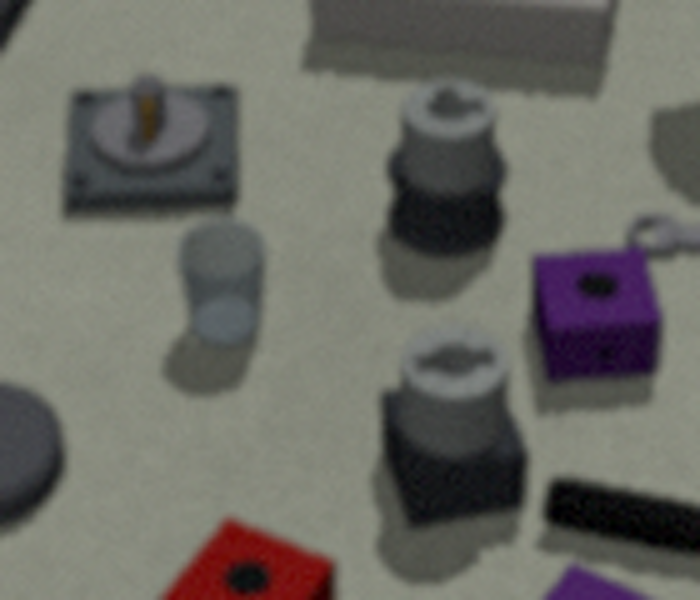

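View pics/t3.png

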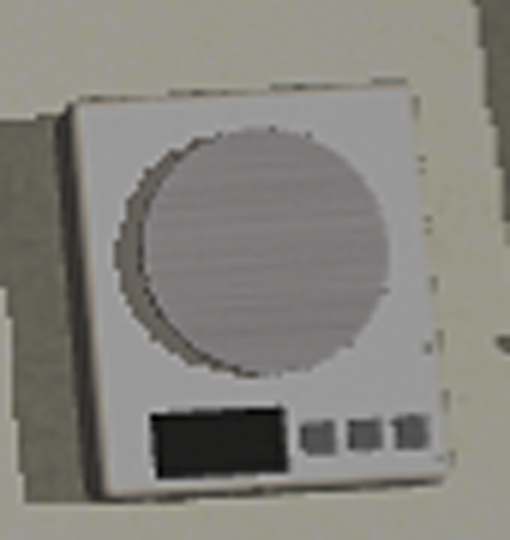

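```bash
cat > m.py <<'E'
from h import *
def full(box,s,p): return (np.array(p,float)+.5)/s-.5+np.array(box)
def circ(x,y,z,r,n=60):
    a=np.linspace(0,2*np.pi,n); return np.c_[x+r*np.cos(a),y+r*np.sin(a),0*a+z]
def sq(x,y,z,h,yaw):
    a=np.radians(yaw+45+90*np.arange(5)); return np.c_[x+h*2**.5*np.cos(a),y+h*2**.5*np.sin(a),0*a+z]
def overlay(c,curves,fn,box,s):
    im=c['image'][box[1]:box[3],box[0]:box[2],::-1]
    im=cv2.resize(im,None,fx=s,fy=s,interpolation=cv2.INTER_CUBIC)
    for P,col in curves:
        q=(proj(c,P)-np.array(box[:2])+.5)*s-.5
        cv2.polylines(im,[np.round(q*8).astype(np.int32)],False,col,1,cv2.LINE_AA,3)
    cv2.imwrite('pics/'+fn,im)
E
python3 - <<'E'
from m import *
c=cap('top')
b1,b2,b3=(180,100),(90,160),(340,140)
for n,b,s,p,z in [('spindle',b1,5,(168,170),.02),('shaftdisc',b1,5,(620,187),.024),('hub_b',b1,5,(597,487),.08),('beakerbot',b1,5,(392,334),0),('hub_a',b2,4.4,(598,235),.08),('pan',b3,6,(266,252),.064)]:
    print(n,ray(c,full(b,s,p),z)[0].round(4))
P=ray(c,full(b2,4.4,[(155,78),(306,155),(222,304),(70,224)]),.023); print('plate',P.mean(0),P.round(4).tolist(), np.linalg.norm(np.diff(P,axis=0),axis=1), np.degrees(np.arctan2(*np.diff(P,axis=0)[:,1::-1].T)))
P=ray(c,full(b1,5,[(508,140),(677,90),(727,243),(562,295)]),.012); print('foot',P.mean(0), np.linalg.norm(np.diff(P,axis=0),axis=1), np.degrees(np.arctan2(*np.diff(P,axis=0)[:,1::-1].T)))
P=ray(c,full(b2,4.4,[(625,180),(667,263),(588,305)]),.04); print('block',P[[0,2]].mean(0), np.linalg.norm(np.diff(P,axis=0),axis=1), np.degrees(np.arctan2(*np.diff(P,axis=0)[:,1::-1].T)))
E
```

```text
spindle [0.6786 0.1336 0.02  ]
shaftdisc [ 0.6607 -0.1246  0.024 ]
hub_b [ 0.483 -0.102  0.08 ]
beakerbot [0.5834 0.0073 0.    ]
hub_a [0.4446 0.0948 0.08  ]
pan [ 0.5214 -0.334   0.064 ]
plate [0.48396878 0.36356641 0.023     ] [[0.5571, 0.3864, 0.023], [0.5047, 0.2875, 0.023], [0.4104, 0.3406, 0.023], [0.4636, 0.4398, 0.023]] [0.11196137 0.10817314 0.11258379] [-117.93591671  150.61663997   61.80467412]
foot [ 0.66103887 -0.12461744  0.012     ] [0.10197326 0.09434983 0.09913121] [ -74.59260408 -164.56922659  106.34886239]
block [0.44311747 0.09335181 0.04      ] [0.05861191 0.05570605] [-154.09086713  116.80017177]
```

```bash
cat > ov.py <<'E'
from m import *
G=(0,255,0);Rr=(0,0,255);Y=(0,255,255);B=(255,100,0)
spx=(.6786,.1336); sh=(.661,-.1246); hb=(.483,-.102); ha=(.4446,.0948); bk=(.5834,.0073); pan=(.5214,-.334); pl=(.484,.3636)
def slot(x,y,z,yaw,L=.019):
    a=np.radians(yaw);d=np.array([np.cos(a),np.sin(a)]);n=np.array([-d[1],d[0]])*.0065
    o=np.array([x,y]); P=[o+n+d*.0101,o+n+d*L,o-n+d*L,o-n+d*.0101]
    return np.c_[np.array(P),np.full(4,z)]
cur=[(circ(*spx,.02,.046),G),(circ(*spx,.054,.004),G),(circ(*sh,.024,.034),G),(circ(*sh,.059,.006),G),
(circ(*hb,.08,.026),G),(circ(*hb,.04,.034),Rr),(circ(*hb,.0,.034),Rr),(circ(*ha,.08,.026),G),(sq(*ha,.04,.03,26),Rr),(sq(*ha,.0,.03,26),Rr),
(circ(*bk,0,.024),Y),(circ(*bk,.055,.024),Y),(circ(*pan,.064,.056),G),(sq(*pl,.023,.055,62),G),(sq(*sh,.012,.05,15.5),G)]
E
python3 - <<'E'
from ov import *
c=cap('top')
overlay(c,cur,'o1.png',(180,100,340,220),5); overlay(c,cur,'o2.png',(90,160,250,260),5)
c=cap('side'); overlay(c,cur,'o3.png',(190,140,330,260),5)
E
```

```text
(no output)
```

View pics/o1.png

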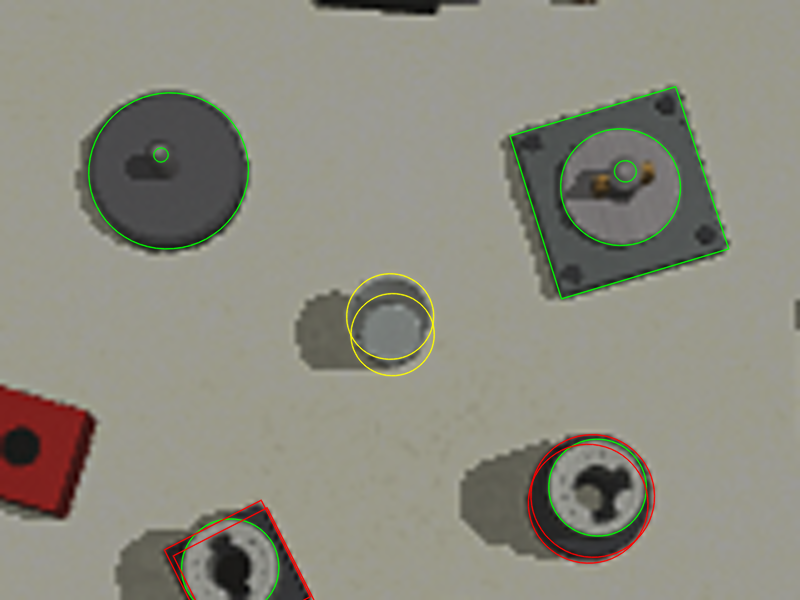

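View pics/o2.png

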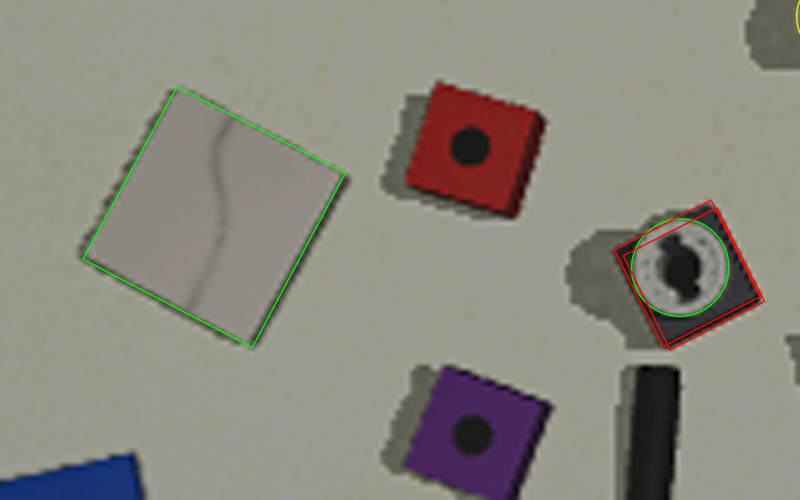

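View pics/o3.png

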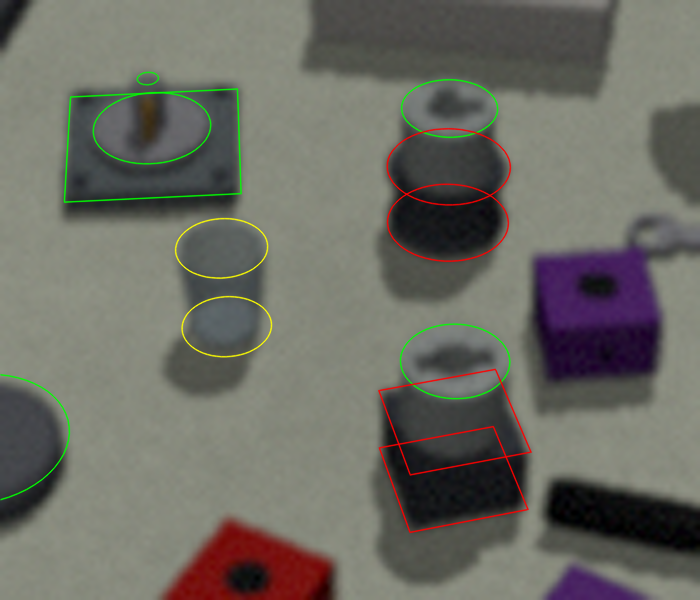

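Request:
{"api": "carry_out", "payload": {
  "steps": [
    [[5,7.5,0,0,0,0],[10,15,0,0,0,0],[14,21,0,0,0,0],[18,27,0,0,0,0],[22,33,0,0,0,0],[26,39,0,0,0,0],[30,45,-1,0,0,0],[32.5,49,-2,0,0,0],[33,50.4,-2.5,0,0,0],[33,50.4,-2.5,0,0,0],[33,50.4,-2.5,0,0,0]]
  ]
}}

```text
time_s: 1.78
tcp_pos: [0.4844, -0.0997, 0.2111]
ee_rot: [[-0.249, -0.001, -0.968], [0.968, -0.0, -0.249], [0.0, -1.0, 0.001]]
wrist_force: [-0.3, 0.3, 0.2]
gripper_width: 1.002
```

```bash
python3 - <<'E'
from ov import *
s=sense(); print(s['joints'],s['tcp_pos'],s['ee_rot'][:,0])
c=cap('wrist'); R,t,K,d=cam(c)
t=s['tcp_pos']; overlay(c,cur,'w1.png',(0,0,512,384),1.5); print(proj(c,[t,t-[0,0,.1]]))
E
```

```text
[ 7.21680772e+00  1.05839775e+01 -1.96448531e+01 -3.78006624e-03
 -5.98030853e+01 -8.27831871e+01] [ 0.48439976 -0.09972096  0.21106093] [-2.49226013e-01  9.68445341e-01  1.26529559e-04]
[[257.41689278 246.63742494]
 [257.03324348 192.6938988 ]]
```

View pics/w1.png

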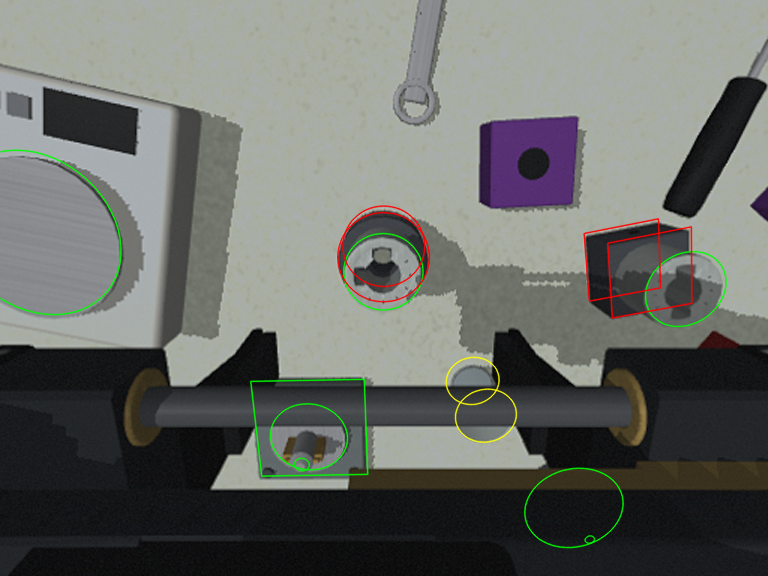

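```bash
python3 - <<'E'
from ov import *
c=cap('wrist'); 
overlay(c,cur,'w2.png',(215,125,305,215),6)
overlay(c,cur,'w3.png',(380,130,500,230),6)
overlay(c,cur,'w4.png',(155,240,265,325),6)
E
```

```text
(no output)
```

View pics/w2.png

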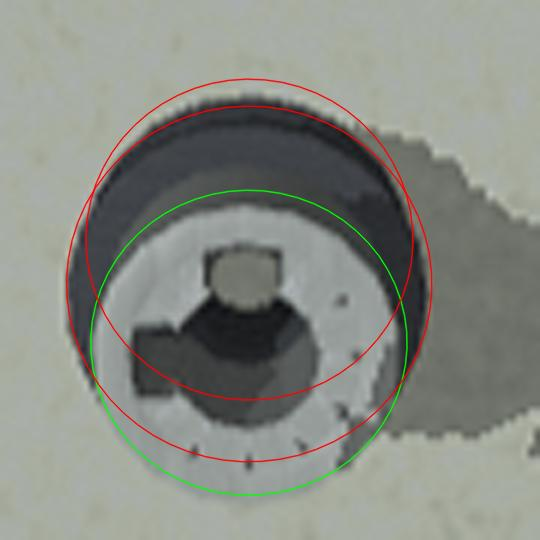

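View pics/w3.png

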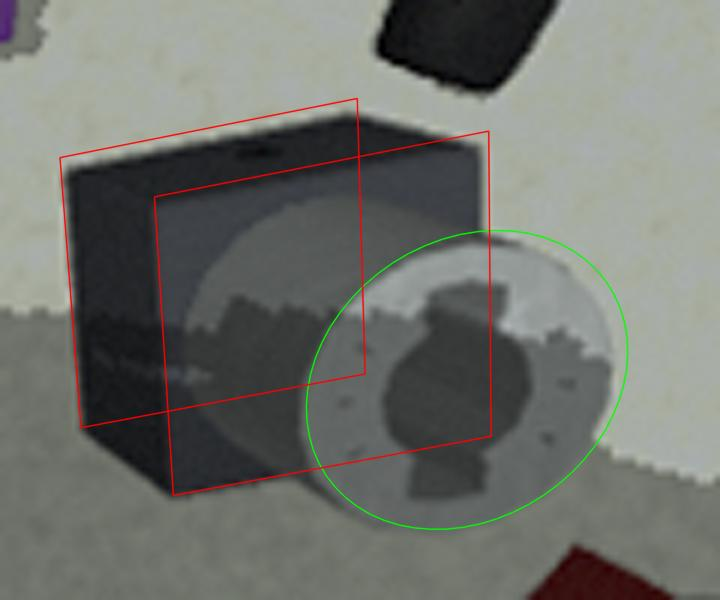

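View pics/w4.png

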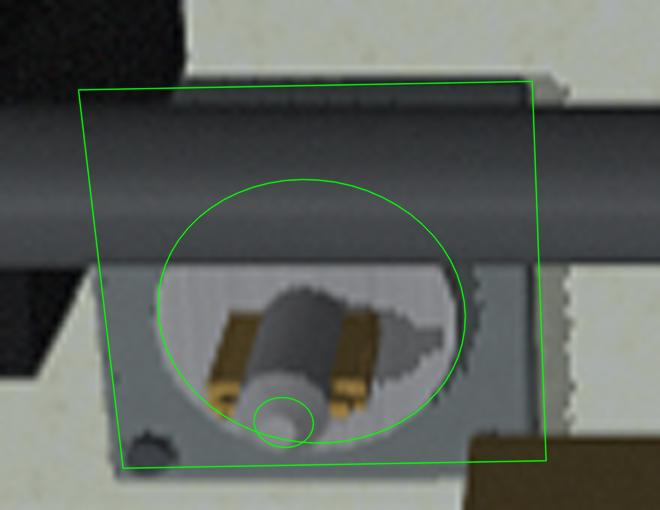

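```bash
python3 - <<'E'
from ov import *
c=cap('wrist'); s=sense(); T=s['ee_rot'];p=s['tcp_pos']
cs=[]
for sg in (1,-1):
    cs.append((np.array([p+T@np.array([sg*.0435,.014,z]) for z in (-.0095,.0095)]+[p+T@np.array([sg*.0435,-.02,z]) for z in (.0095,-.0095)]),G))
overlay(c,cs,'w5.png',(120,200,400,310),2.8)
E
```

```text
(no output)
```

View pics/w5.png

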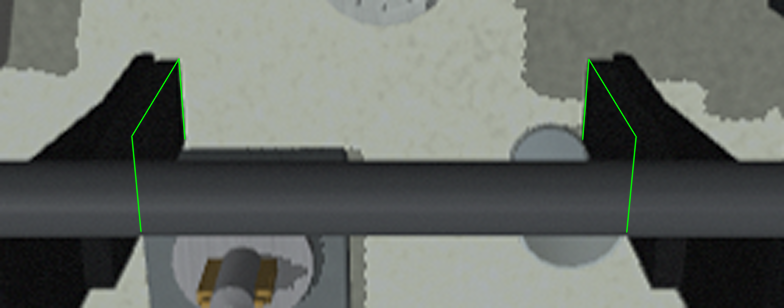

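```bash
sed -i 's/^spx=.*/D=np.array([.0022,-.0005]); spx,sh,hb,ha,bk,pan,pl=[np.array(v)+D for v in [(.6786,.1336),(.661,-.1246),(.483,-.102),(.4446,.0948),(.5834,.0073),(.5214,-.334),(.484,.3636)]]/; s/(circ(\*ha,.08,.026),G)/(circ(*ha,.08,.024),G)/; s/(circ(\*hb,.08,.026),G)/(circ(*hb,.08,.024),G)/' ov.py
python3 - <<'E'
from ov import *
cur+=[(slot(*ha,.08,a),Y) for a in (20,200)]
c=cap('wrist'); 
overlay(c,cur,'w2.png',(215,125,305,215),6)
overlay(c,cur,'w3.png',(380,130,500,230),6)
overlay(c,cur,'w4.png',(155,240,265,325),6)
E
cd pics; python3 -c "
import cv2,numpy as np
a=[cv2.imread(f) for f in('w2.png','w3.png','w4.png')]
a=[cv2.resize(x,(int(x.shape[1]*400/x.shape[0]),400)) for x in a]
cv2.imwrite('w6.png',np.vstack([np.hstack([a[0],a[1][:,:400]])]));cv2.imwrite('w7.png',a[2])"
```

```text
(no output)
```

View pics/w2.png

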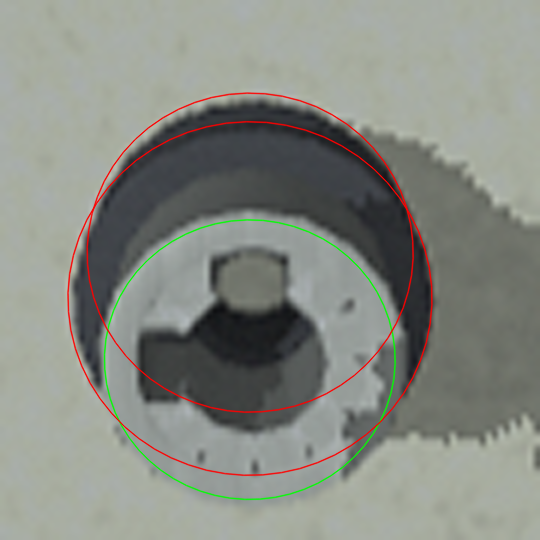

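View pics/w3.png

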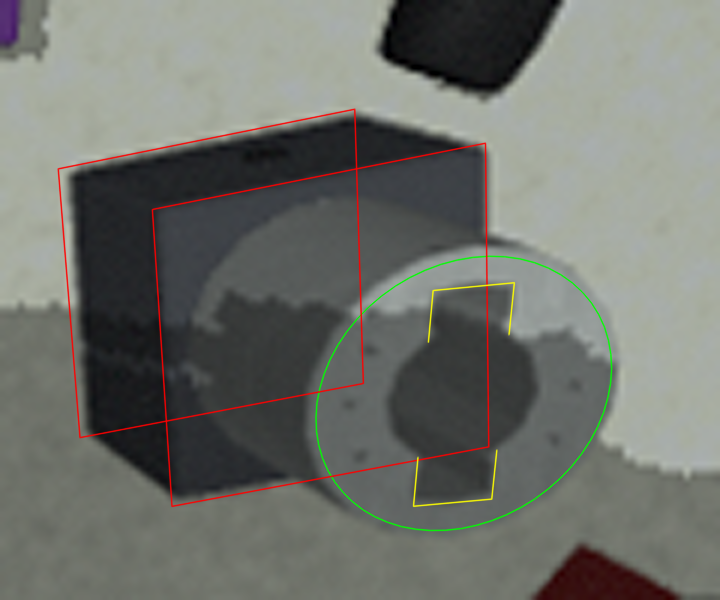

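View pics/w4.png

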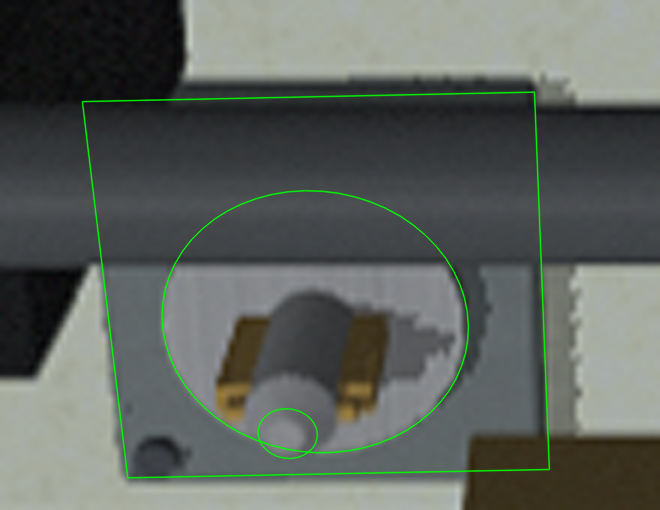

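Request:
{"api": "carry_out", "payload": {
  "steps": [
    [[0.3,0,-4,0,0,0],[0.3,0,-8,0,0,0],[0.3,0,-12,0,0,0],[0.3,0,-14.5,0,0,0],[0.3,0,-15.3,0,0,0],[0.3,0,-15.3,0,0,0]]
  ]
}}

```text
time_s: 2.72
tcp_pos: [0.4864, -0.1025, 0.0589]
ee_rot: [[-0.244, 0.0, -0.97], [0.97, -0.0, -0.244], [-0.0, -1.0, -0.0]]
wrist_force: [1.0, -0.5, 0.0]
gripper_width: 0.998
```

Request:
{"api": "carry_out", "payload": {
  "steps": [
    [[0,0,0,0,0,0],[0,0,0,0,0,0],[0,0,0,0,0,0],[0,0,0,0,0,0],[0,0,0,0,0,0],[0,0,0,0,0,0]]
  ],
  "fingers": 255
}}

```text
time_s: 3.48
tcp_pos: [0.4864, -0.1018, 0.0588]
ee_rot: [[-0.245, 0.0, -0.969], [0.969, 0.0, -0.245], [0.0, -1.0, -0.0]]
wrist_force: [-0.0, 1.3, 2.7]
gripper_width: 0.596
```

Request:
{"api": "carry_out", "payload": {
  "steps": [
    [[0,0,1,0,0,0],[0,0,4,0,0,0],[0,0,8,0,0,0],[1,1.2,11,0,0,0],[3.5,4.2,12,0,0,0],[7,8.5,12,0,0,0],[10.5,12.7,12,0,0,0],[14,17,12,0,0,0],[17,20.5,12,0,0,0],[19,23,12,0,0,0],[19.5,23.5,10,0,0,0],[19.5,23.5,7,0,0,0],[19.5,23.5,4.5,0,0,0],[19.5,23.5,4,0,0,0],[19.5,23.5,4,0,0,0]]
  ]
}}

```text
time_s: 5.35
tcp_pos: [0.6811, 0.1325, 0.0985]
ee_rot: [[-0.245, -0.001, -0.97], [0.97, -0.001, -0.245], [-0.0, -1.0, 0.001]]
wrist_force: [0.5, 0.4, -0.9]
gripper_width: 0.599
```

```bash
python3 - <<'E'
from ov import *
s=sense(); print(s['joints'],s['tcp_pos'],s['ee_rot'][:,0])
p=s['tcp_pos']
cs=[(circ(*spx,.02,.046),G),(circ(*spx,.054,.004),G),(circ(p[0],p[1],p[2]+.021,.024),Y),(circ(p[0],p[1],p[2]+.021,.012),Y)]
c=cap('wrist'); overlay(c,cs,'x1.png',(110,90,400,300),2.7)
c=cap('top'); overlay(c,cs,'x2.png',(170,80,260,170),5)
c=cap('side'); overlay(c,cs,'x3.png',(140,180,240,260),6)
E
```

```text
[ 2.43315398e+01  3.49494485e+01  1.46653936e+00  1.66465961e-02
 -5.65595112e+01 -1.00162405e+02] [0.68111084 0.13252937 0.0984994 ] [-2.44940539e-01  9.69538032e-01 -3.69156024e-04]
```

View pics/x1.png

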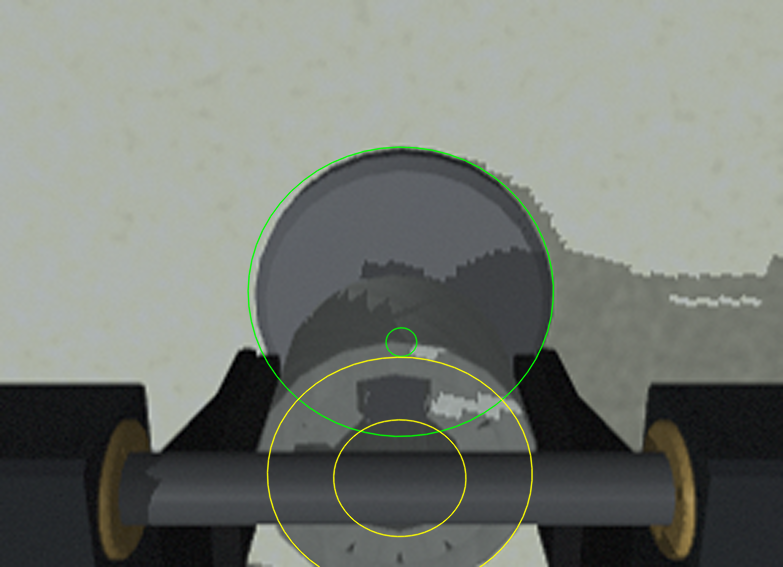

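View pics/x2.png

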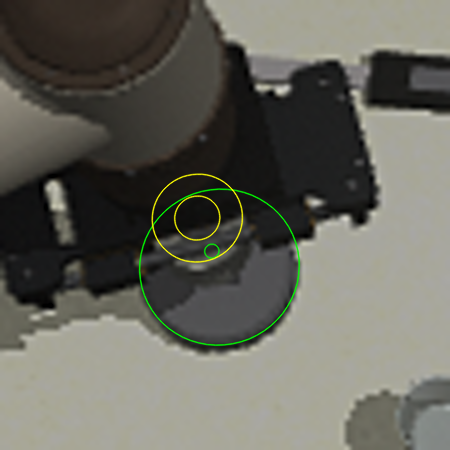

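View pics/x3.png

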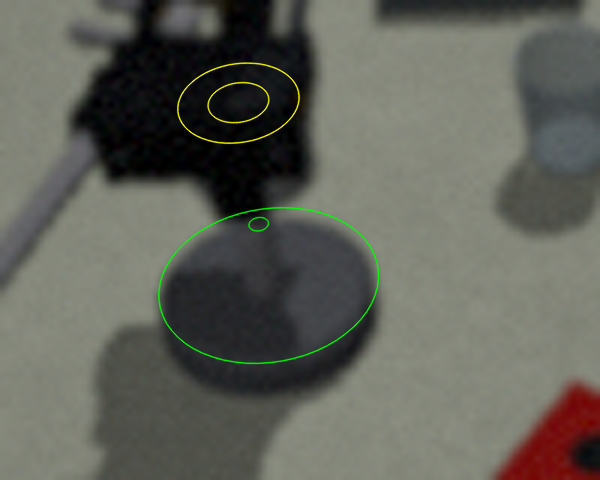

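Request:
{"api": "carry_out", "payload": {
  "steps": [
    [[0,0,-1.5,0,0,0],[0,0,-2.5,0,0,0],[0,0,-3.5,0,0,0],[0,0,-4.3,0,0,0]]
  ]
}}

```text
time_s: 6.0
tcp_pos: [0.6811, 0.1331, 0.0545]
ee_rot: [[-0.245, -0.001, -0.969], [0.969, -0.0, -0.245], [-0.0, -1.0, 0.001]]
wrist_force: [-0.2, 0.4, -1.1]
gripper_width: 0.598
```

Request:
{"api": "carry_out", "payload": {
  "steps": [
    [[0,0,-0.6,0,0,0],[0,0,-1.2,0,0,0],[0,0,-1.5,0,0,0],[0,0,-1.6,0,0,0],[0,0,-1.6,0,0,0]]
  ]
}}

```text
time_s: 6.62
tcp_pos: [0.6814, 0.1332, 0.0397]
ee_rot: [[-0.245, 0.0, -0.969], [0.969, 0.0, -0.245], [0.0, -1.0, -0.0]]
wrist_force: [-0.4, 0.4, -1.1]
gripper_width: 0.598
```

Request:
{"api": "carry_out", "payload": {
  "steps": [
    [[0,0,0,0,0,0],[0,0,0,0,0,0],[0,0,0,0,0,0],[0,0,0,0,0,0],[0,0,3,0,0,0],[0,0,8,0,0,0],[0,0,13,0,0,0],[0,0,16,0,0,0],[-5,-0.8,17,0,0,0],[-11,-1.8,17,0,0,0],[-17,-2.8,17,0,0,0],[-22,-3.6,17,0,0,0],[-23.5,-3.8,17,0,0,0],[-23.5,-3.8,17,0,0,0],[-23.5,-3.8,17,0,0,0]]
  ],
  "fingers": 0
}}

```text
time_s: 8.5
tcp_pos: [0.4477, 0.0957, 0.2098]
ee_rot: [[-0.245, 0.001, -0.969], [0.969, 0.0, -0.245], [0.0, -1.0, -0.001]]
wrist_force: [-0.0, -0.7, 0.1]
gripper_width: 0.999
```

```bash
python3 - <<'E'
from ov import *
s=sense(); print(s['joints'],s['tcp_pos'],s['ee_rot'][:,0],s['gripper_width'])
cur+=[(slot(*ha,.08,a),Y) for a in (20,200)]+[(circ(*spx,.06,.024),Y),(circ(*spx,.06,.012),Y)]
c=cap('wrist'); overlay(c,cur,'y1.png',(150,110,370,220),3.6)
c=cap('top'); overlay(c,cur,'y2.png',(170,90,260,180),5)
c=cap('side'); overlay(c,cur,'y3.png',(140,190,240,260),6)
E
```

```text
[ 3.25047114e+01  6.93983332e+00 -2.43659211e+01  2.51221270e-02
 -5.86285899e+01 -1.08317614e+02] [0.44773939 0.09568037 0.20979003] [-2.45310154e-01  9.69444649e-01  4.48338628e-06] 0.9992298720327443
```

View pics/y1.png

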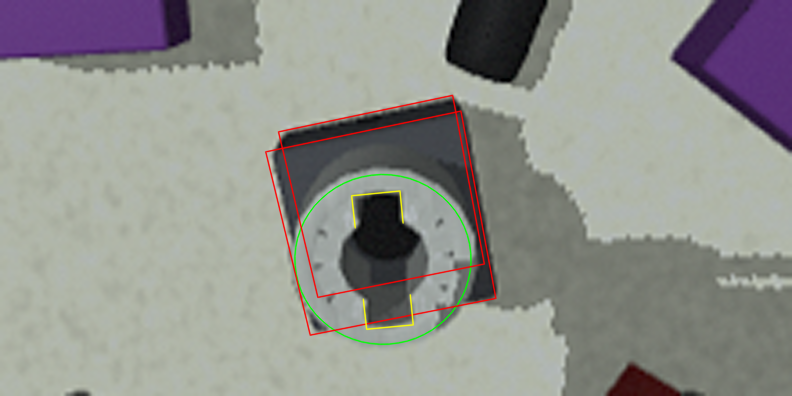

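View pics/y2.png

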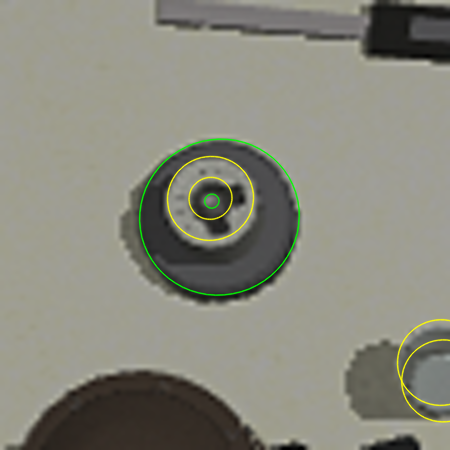

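View pics/y3.png

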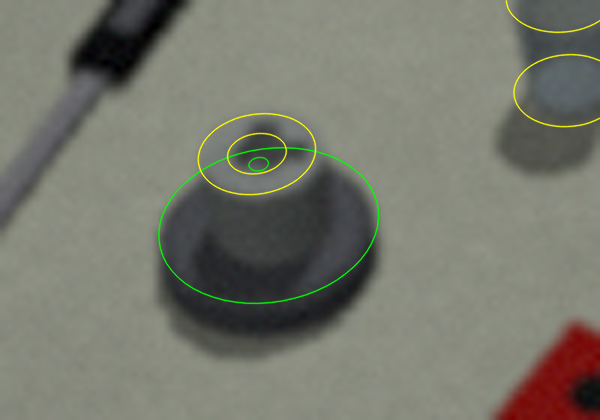

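Request:
{"api": "carry_out", "payload": {
  "steps": [
    [[0.05,0,-4,0,0,0],[0.05,0,-8,0,0,0],[0.05,0,-12,0,0,0],[0.05,0,-14.5,0,0,0],[0.05,0,-15.1,0,0,0],[0.05,0,-15.1,0,0,0]]
  ]
}}

```text
time_s: 9.4
tcp_pos: [0.4475, 0.0953, 0.0585]
ee_rot: [[-0.245, -0.0, -0.969], [0.969, -0.0, -0.245], [-0.0, -1.0, 0.0]]
wrist_force: [-0.2, 0.8, 0.1]
gripper_width: 1.002
```

Request:
{"api": "carry_out", "payload": {
  "steps": [
    [[0,0,0,0,0,0],[0,0,0,0,0,0],[0,0,0,0,0,0],[0,0,0,0,0,0],[0,0,0,0,0,0],[0,0,0,0,0,0]]
  ],
  "fingers": 255
}}

```text
time_s: 10.15
tcp_pos: [0.4469, 0.0952, 0.0588]
ee_rot: [[-0.245, 0.0, -0.969], [0.969, 0.0, -0.245], [0.0, -1.0, -0.0]]
wrist_force: [-0.4, 0.3, 2.9]
gripper_width: 0.593
```

Request:
{"api": "carry_out", "payload": {
  "steps": [
    [[0,0,1,0,0,0],[0,0,4,0,0,0],[0,0,8,0,0,0.05],[0,0,11.5,0,0,0.15],[1.5,-1.5,13,0,0,0.3],[4,-4,13,0,0,0.45],[7,-7,13,0,0,0.62],[10,-10,13,0,0,0.79],[13,-13,13,0,0,0.95],[16,-16,13,0,0,1.11],[18.5,-18.5,12,0,0,1.26],[20.5,-20.8,10,0,0,1.38],[21.6,-21.9,8,0,0,1.46],[21.6,-22,6,0,0,1.492],[21.6,-22,5,0,0,1.492],[21.6,-22,5,0,0,1.492],[21.6,-22,5,0,0,1.492]]
  ]
}}

```text
time_s: 12.28
tcp_pos: [0.6634, -0.1247, 0.1097]
ee_rot: [[-0.986, 0.002, 0.169], [-0.169, -0.0, -0.986], [-0.002, -1.0, 0.001]]
wrist_force: [-0.1, 0.2, -1.7]
gripper_width: 0.596
```

```bash
python3 - <<'E'
from ov import *
s=sense(); print(s['joints'],s['tcp_pos'],s['ee_rot'][:,0])
p=s['tcp_pos']
print(sh)
cs=[(circ(*sh,.024,.034),G),(sq(*sh,.012,.05,15.5),G),(circ(*sh,.059,.006),G),(circ(p[0],p[1],p[2]+.021,.026),Y),(circ(p[0],p[1],p[2]+.021,.012),Y)]+[(slot(p[0],p[1],p[2]+.021,a),Y) for a in(105.5,285.5)]
c=cap('wrist'); overlay(c,cs,'z1.png',(110,90,400,310),2.7)
c=cap('side'); overlay(c,cs,'z3.png',(150,100,290,210),5.5)
E
```

```text
[ 3.06042762e+00  3.26126946e+01 -1.13151757e+00  2.26823853e-02
 -5.61541223e+01  6.63485568e+00] [ 0.66335018 -0.12465824  0.1097209 ] [-0.98567869 -0.16862549 -0.00172444]
[ 0.6632 -0.1251]
```

View pics/z1.png

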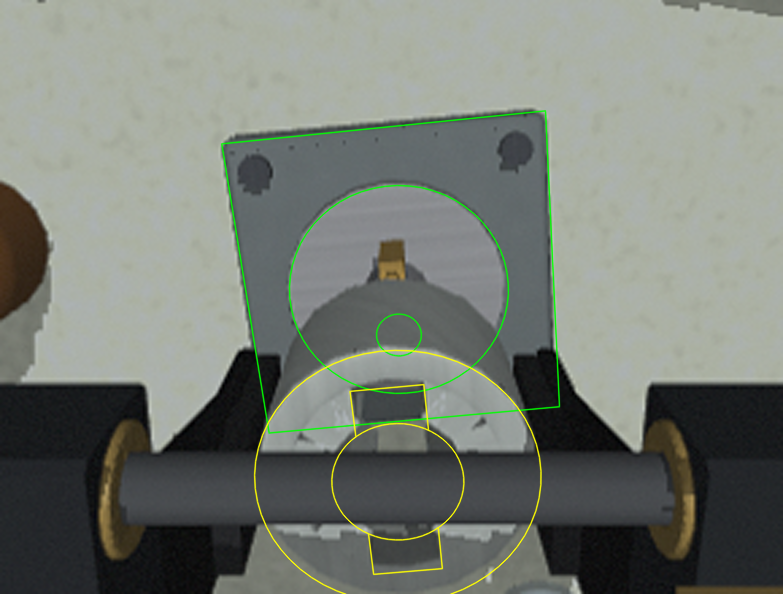

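View pics/z3.png

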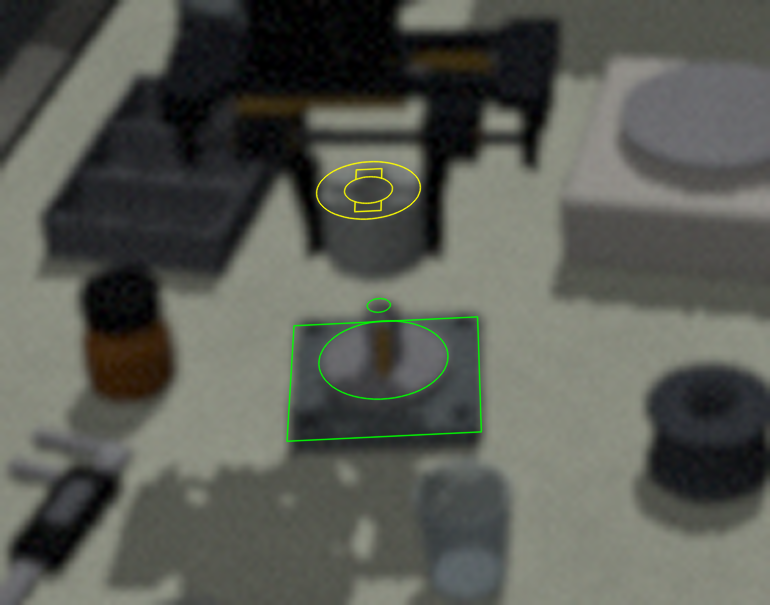

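Request:
{"api": "carry_out", "payload": {
  "steps": [
    [[0,0,-1.2,0,0,0],[0,0,-2.2,0,0,0],[0,0,-3,0,0,0],[0,0,-3.5,0,0,0],[0,0,-4,0,0,0]]
  ]
}}

```text
time_s: 13.0
tcp_pos: [0.6629, -0.1249, 0.0682]
ee_rot: [[-0.986, 0.0, 0.168], [-0.168, -0.0, -0.986], [-0.0, -1.0, 0.0]]
wrist_force: [-0.8, -0.0, -1.7]
gripper_width: 0.595
```

Request:
{"api": "carry_out", "payload": {
  "steps": [
    [[0,0,-0.4,0,0,0],[0,0,-0.8,0,0,0],[0,0,-1.2,0,0,0],[0,0,-1.6,0,0,0],[0,0,-1.6,0,0,0]]
  ]
}}

```text
time_s: 13.62
tcp_pos: [0.6625, -0.1249, 0.0521]
ee_rot: [[-0.986, -0.001, 0.168], [-0.168, 0.0, -0.986], [0.001, -1.0, -0.0]]
wrist_force: [-0.2, 1.0, -1.7]
gripper_width: 0.591
```

Request:
{"api": "carry_out", "payload": {
  "steps": [
    [[0,0,-0.4,0,0,0],[0,0,-0.7,0,0,0],[0,0,-0.95,0,0,0],[0,0,-0.95,0,0,0]]
  ]
}}

```text
time_s: 14.12
tcp_pos: [0.6628, -0.1249, 0.043]
ee_rot: [[-0.986, 0.0, 0.168], [-0.168, -0.0, -0.986], [-0.0, -1.0, 0.0]]
wrist_force: [0.7, -0.8, -1.3]
gripper_width: 0.592
```

Request:
{"api": "carry_out", "payload": {
  "steps": [
    [[0,0,0,0,0,0],[0,0,0,0,0,0],[0,0,0,0,0,0],[0,0,0,0,0,0],[0,0,3,0,0,0],[0,0,7,0,0,0],[0,0,11,0,0,0],[-2,0.3,14,0,0,0],[-6,0.8,14.6,0,0,0],[-11,1.5,14.6,0,0,0],[-15,2,14.6,0,0,0],[-17.5,2.3,14.6,0,0,0],[-17.7,2.3,14.6,0,0,0],[-17.7,2.3,14.6,0,0,0]]
  ],
  "fingers": 0
}}

```text
time_s: 15.88
tcp_pos: [0.4867, -0.1019, 0.1895]
ee_rot: [[-0.986, 0.002, 0.168], [-0.168, -0.0, -0.986], [-0.002, -1.0, 0.0]]
wrist_force: [-0.4, 0.3, -0.5]
gripper_width: 1.0
```

```bash
python3 - <<'E'
from ov import *
s=sense(); print(s['joints'],s['tcp_pos'],s['ee_rot'][:,0],s['gripper_width'])
hb=(.4857,-.1022)
cs=[(circ(*sh,.024,.034),G),(sq(*sh,.012,.05,15.5),G),(circ(*sh,.059,.006),G),(circ(*sh,.064,.024),Y)]+[(slot(*sh,.064,a),Y) for a in(105.5,285.5)]+[(circ(*hb,.04,.034),Rr),(circ(*hb,.0,.034),Rr)]
c=cap('wrist'); overlay(c,cs,'a1.png',(110,90,400,310),2.7)
c=cap('side'); overlay(c,cs,'a3.png',(180,130,310,210),6)
c=cap('top'); overlay(c,cs,'a2.png',(270,110,350,170),6)
E
```

```text
[ 6.93145859e+00  1.20140224e+01 -2.12230946e+01  2.29612591e-02
 -5.66738609e+01  2.75346926e+00] [ 0.48672684 -0.10190359  0.18952799] [-0.98570952 -0.16844696 -0.00153579] 1.000165246082352
```

View pics/a1.png

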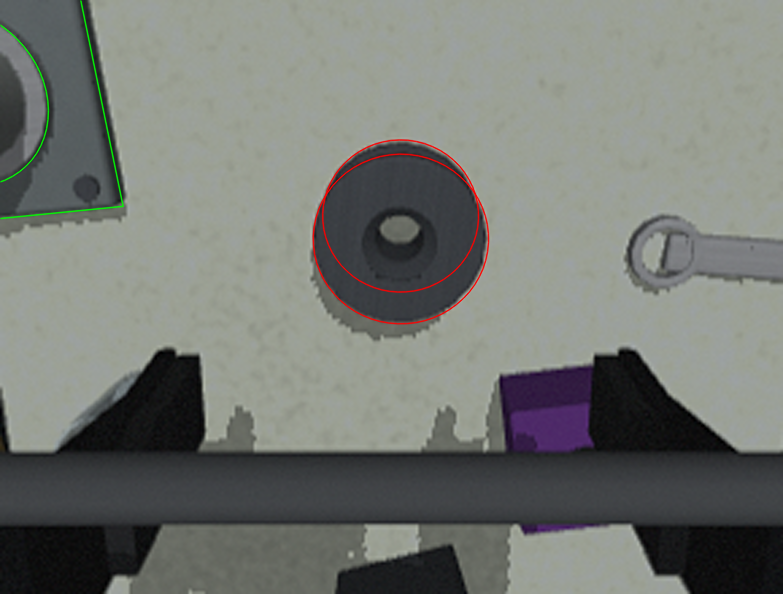

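View pics/a2.png

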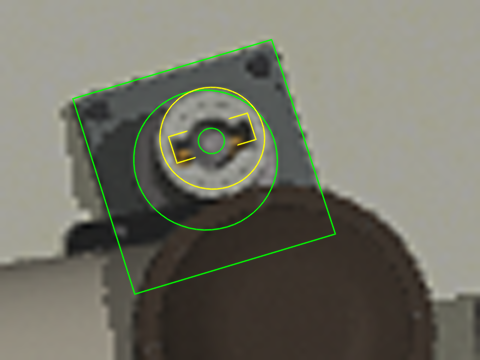

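View pics/a3.png

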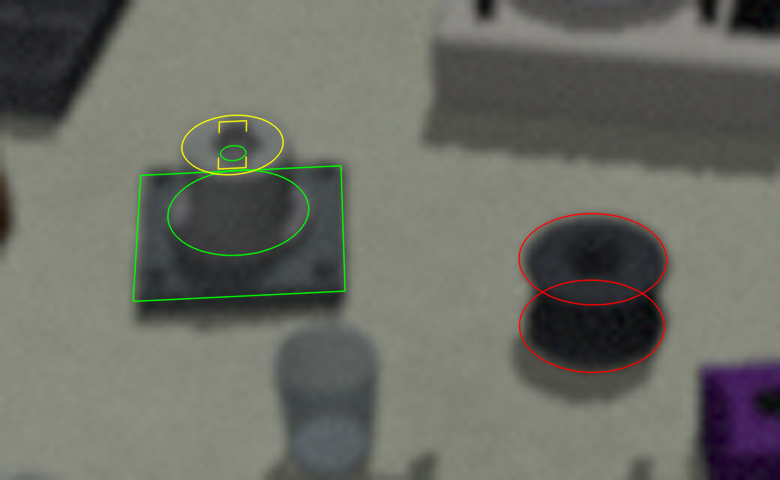

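Request:
{"api": "carry_out", "payload": {
  "steps": [
    [[0,0,-4,0,0,0],[0,0,-8,0,0,0],[0,0,-12,0,0,0],[0,0,-15,0,0,0],[0,0,-16.5,0,0,0],[0,0,-16.9,0,0,0],[0,0,-16.9,0,0,0]]
  ]
}}

```text
time_s: 16.9
tcp_pos: [0.4864, -0.1019, 0.02]
ee_rot: [[-0.986, -0.0, 0.168], [-0.168, -0.0, -0.986], [0.0, -1.0, 0.0]]
wrist_force: [0.8, 0.3, 1.3]
gripper_width: 1.001
```

Request:
{"api": "carry_out", "payload": {
  "steps": [
    [[0,0,0,0,0,0],[0,0,0,0,0,0],[0,0,0,0,0,0],[0,0,0,0,0,0],[0,0,0,0,0,0]]
  ],
  "fingers": 255
}}

```text
time_s: 17.52
tcp_pos: [0.486, -0.1019, 0.0206]
ee_rot: [[-0.986, 0.001, 0.168], [-0.168, -0.0, -0.986], [-0.001, -1.0, 0.0]]
wrist_force: [-1.2, -0.1, 4.4]
gripper_width: 0.775
```

Request:
{"api": "carry_out", "payload": {
  "steps": [
    [[0,0,1,0,0,0],[0,0,4,0,0,0],[0,0,8,0,0,0],[0.3,-2,11,0,0,0],[1,-6,12,0,0,0],[1.6,-10,12,0,0,0],[2.3,-14,12,0,0,0],[3,-18,12,0,0,0],[3.5,-21.5,11.5,0,0,0],[3.8,-23.2,10.5,0,0,0],[3.8,-23.3,9.5,0,0,0],[3.8,-23.3,9,0,0,0],[3.8,-23.3,9,0,0,0]]
  ]
}}

```text
time_s: 19.15
tcp_pos: [0.5234, -0.3337, 0.1095]
ee_rot: [[-0.986, -0.002, 0.169], [-0.169, 0.001, -0.986], [0.001, -1.0, -0.001]]
wrist_force: [-0.5, 0.4, -4.2]
gripper_width: 0.772
```

```bash
python3 - <<'E'
from ov import *
s=sense(); print(s['joints'],s['tcp_pos'],s['ee_rot'][:,0],s['gripper_width'])
p=s['tcp_pos'];print(pan)
cs=[(circ(*pan,.064,.056),G),(circ(p[0],p[1],p[2]-.0205,.034),Y)]
c=cap('wrist'); overlay(c,cs,'b1.png',(110,60,400,280),2.7)
c=cap('side'); overlay(c,cs,'b3.png',(220,80,340,160),6)
E
```

```text
[-1.76088334e+01  2.80816508e+01 -9.45998734e+00 -1.73537566e-02
 -5.25571179e+01  2.73713525e+01] [ 0.5234046  -0.33370441  0.10948003] [-0.98554916 -0.16938369  0.00142026] 0.7724320417004032
[ 0.5236 -0.3345]
```

View pics/b1.png

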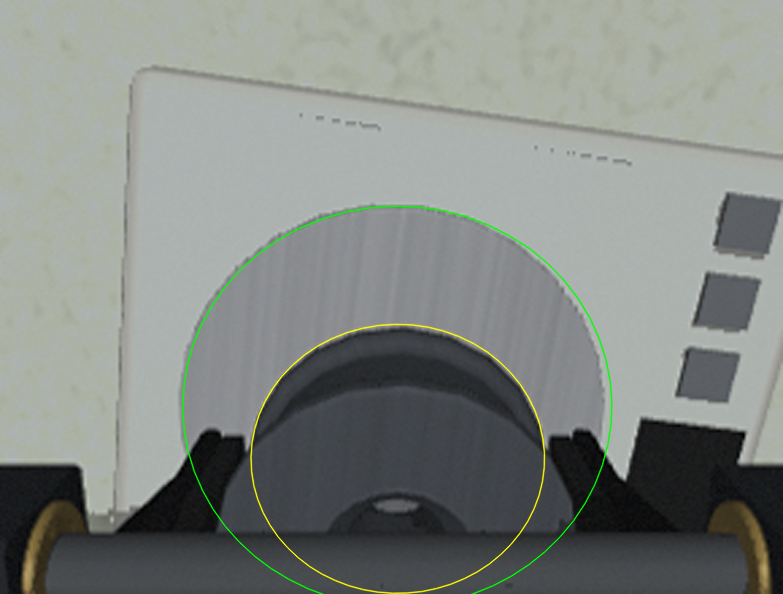

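View pics/b3.png

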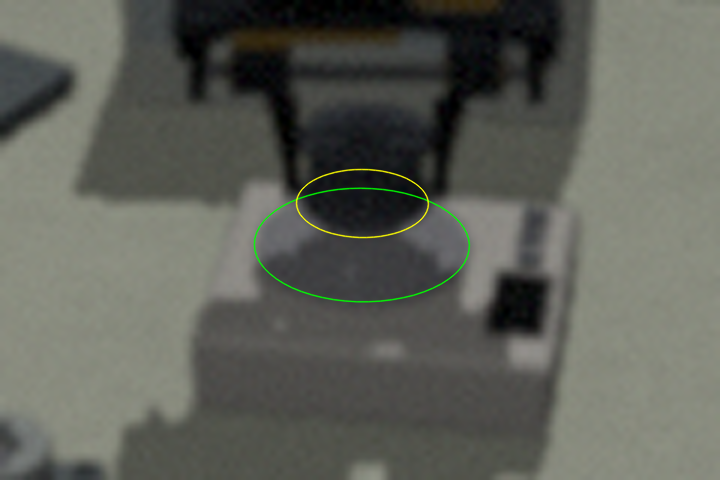

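Centred on the pan to about 1 mm. I'll lower it, release it and lift clear.

Request:
{"api": "carry_out", "payload": {
  "steps": [
    [[0,0,-0.8,0,0,0],[0,0,-1.6,0,0,0],[0,0,-2.2,0,0,0],[0,0,-2.5,0,0,0],[0,0,-2.55,0,0,0],[0,0,-2.55,0,0,0]]
  ]
}}

```text
time_s: 20.0
tcp_pos: [0.5239, -0.335, 0.0847]
ee_rot: [[-0.986, 0.0, 0.168], [-0.168, -0.0, -0.986], [-0.0, -1.0, 0.0]]
wrist_force: [-0.3, 0.5, -3.7]
gripper_width: 0.773
```

Request:
{"api": "carry_out", "payload": {
  "steps": [
    [[0,0,0,0,0,0],[0,0,0,0,0,0],[0,0,0,0,0,0],[0,0,0,0,0,0],[0,0,2,0,0,0],[0,0,6,0,0,0],[0,0,10,0,0,0],[0,0,12,0,0,0],[0,0,12,0,0,0]]
  ],
  "fingers": 0
}}

```text
time_s: 21.12
tcp_pos: [0.5247, -0.3352, 0.2066]
ee_rot: [[-0.986, 0.004, 0.168], [-0.168, -0.002, -0.986], [-0.004, -1.0, 0.002]]
wrist_force: [-0.9, -0.6, 0.7]
gripper_width: 1.0
```

Request:
{"api": "carry_out", "payload": {
  "steps": [
    [[-0.4,2,0,0,0,-0.05],[-1.1,6,0,0,0,-0.17],[-2,11,0,0,0,-0.33],[-3,16.5,0,0,0,-0.5],[-4,22,0,0,0,-0.67],[-5,27.5,0,0,0,-0.84],[-6,33,0,0,0,-1,0],[-7,38,0,0,0,-1.15],[-7.6,41.5,0,0,0,-1.25],[-7.8,42.7,0,0,0,-1.286],[-7.8,42.7,0,0,0,-1.286],[-7.8,42.7,0,0,0,-1.286]]
  ]
}}

```text
$.steps[0][6]: bad value
```

Request:
{"api": "carry_out", "payload": {
  "steps": [
    [[-0.4,2,0,0,0,-0.05],[-1.1,6,0,0,0,-0.17],[-2,11,0,0,0,-0.33],[-3,16.5,0,0,0,-0.5],[-4,22,0,0,0,-0.67],[-5,27.5,0,0,0,-0.84],[-6,33,0,0,0,-1],[-7,38,0,0,0,-1.15],[-7.6,41.5,0,0,0,-1.25],[-7.8,42.7,0,0,0,-1.286],[-7.8,42.7,0,0,0,-1.286],[-7.8,42.7,0,0,0,-1.286]]
  ]
}}

```text
time_s: 22.62
tcp_pos: [0.4455, 0.0915, 0.2038]
ee_rot: [[-0.438, -0.001, -0.899], [0.899, -0.001, -0.438], [-0.0, -1.0, 0.002]]
wrist_force: [-0.1, 0.4, 0.3]
gripper_width: 1.001
```

```bash
python3 - <<'E'
from ov import *
s=sense(); print(s['joints'],s['tcp_pos'],np.degrees(np.arctan2(s['ee_rot'][1,0],s['ee_rot'][0,0])),s['gripper_width'])
b=(.4457,.0928)
cs=[(sq(*b,.04,.03,26),Rr),(sq(*b,.0,.03,26),G)]
c=cap('wrist'); overlay(c,cs,'c1.png',(110,90,400,310),2.7)
c=cap('top'); overlay(c,[(circ(*pan,.064,.056),G),(circ(*pan,.104,.034),Y)],'c2.png',(340,140,425,230),6)
E
```

```text
[ 3.21775893e+01  7.06082271e+00 -2.51636661e+01 -8.96998135e-03
 -5.78676813e+01 -9.61702829e+01] [0.44546391 0.09152685 0.20381339] 116.00253127467542 1.0007542307107489
```

View pics/c1.png

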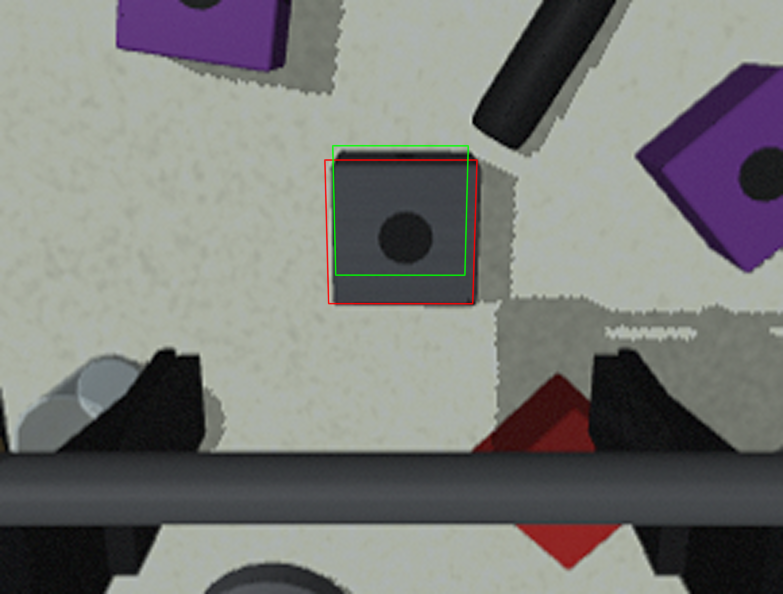

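View pics/c2.png

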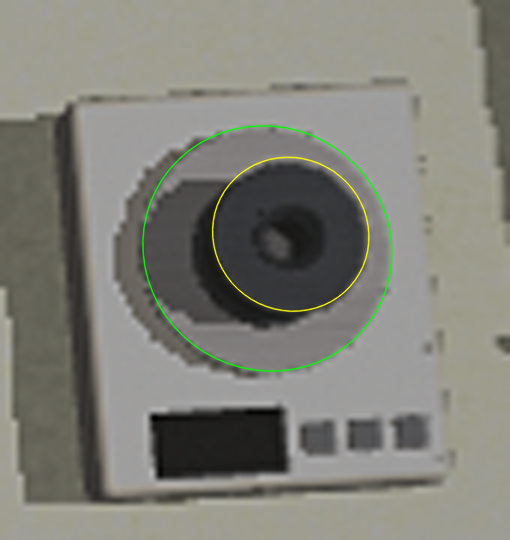

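Request:
{"api": "carry_out", "payload": {
  "steps": [
    [[0,0.2,-4,0,0,0],[0,0.2,-8,0,0,0],[0,0.2,-12,0,0,0],[0,0.2,-16,0,0,0],[0,0.2,-18,0,0,0],[0,0.2,-18.4,0,0,0],[0,0.2,-18.4,0,0,0]]
  ]
}}

```text
time_s: 23.6
tcp_pos: [0.4463, 0.094, 0.0209]
ee_rot: [[-0.438, 0.001, -0.899], [0.899, 0.0, -0.438], [-0.0, -1.0, -0.001]]
wrist_force: [0.3, 0.5, -0.9]
gripper_width: 0.998
```

Request:
{"api": "carry_out", "payload": {
  "steps": [
    [[0,0,0,0,0,0],[0,0,0,0,0,0],[0,0,0,0,0,0],[0,0,0,0,0,0],[0,0,0,0,0,0]]
  ],
  "fingers": 255
}}

```text
time_s: 24.22
tcp_pos: [0.446, 0.0945, 0.021]
ee_rot: [[-0.438, 0.001, -0.899], [0.899, 0.001, -0.438], [0.0, -1.0, -0.001]]
wrist_force: [-3.1, 3.3, 4.9]
gripper_width: 0.682
```

Request:
{"api": "carry_out", "payload": {
  "steps": [
    [[0,0,1,0,0,0],[0,0,4,0,0,0],[0,0,8,0,0,0],[0.3,2,10.5,0,0,0],[0.9,6,11,0,0,0],[1.6,10.5,11,0,0,0],[2.3,15,11,0,0,0],[3,19.5,11,0,0,0],[3.6,24,10,0,0,0],[4,26.6,8,0,0,0],[4.05,26.9,6,0,0,0],[4.05,26.9,5,0,0,0],[4.05,26.9,5,0,0,0]]
  ]
}}

```text
time_s: 25.85
tcp_pos: [0.4856, 0.3618, 0.0694]
ee_rot: [[-0.438, -0.002, -0.899], [0.899, -0.003, -0.438], [-0.001, -1.0, 0.003]]
wrist_force: [-0.3, 0.3, -4.0]
gripper_width: 0.69
```

```bash
python3 - <<'E'
from ov import *
s=sense(); print(s['joints'],s['tcp_pos'],s['gripper_width'])
p=s['tcp_pos'];print(pl)
cs=[(sq(*pl,.023,.055,62),G),(sq(p[0],p[1],p[2]-.021,.03,26),Y)]
c=cap('wrist'); overlay(c,cs,'d1.png',(110,60,400,280),2.7)
E
```

```text
[ 5.19828227e+01  2.95836995e+01 -1.38540008e+01 -1.17184097e-02
 -4.67685421e+01 -1.16008126e+02] [0.48560072 0.36176873 0.06935811] 0.690481097855367
[0.4862 0.3631]
```

View pics/d1.png

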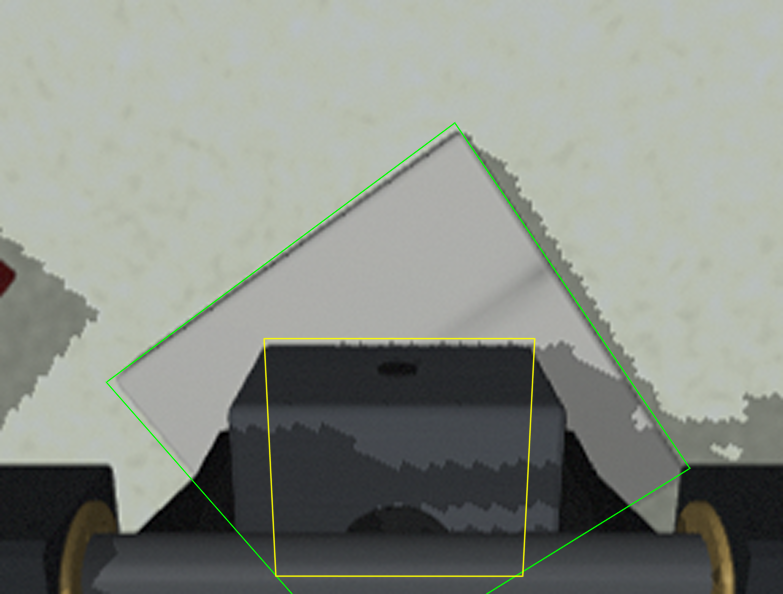

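Request:
{"api": "carry_out", "payload": {
  "steps": [
    [[0,0.1,-0.8,0,0,0],[0,0.1,-1.6,0,0,0],[0,0.1,-2.2,0,0,0],[0,0.1,-2.6,0,0,0],[0,0.1,-2.65,0,0,0],[0,0.1,-2.65,0,0,0]]
  ]
}}

```text
time_s: 26.65
tcp_pos: [0.4864, 0.3642, 0.0441]
ee_rot: [[-0.438, 0.0, -0.899], [0.899, 0.0, -0.438], [0.0, -1.0, -0.0]]
wrist_force: [0.7, 0.3, -4.7]
gripper_width: 0.687
```

Request:
{"api": "carry_out", "payload": {
  "steps": [
    [[0,0,0,0,0,0],[0,0,0,0,0,0],[0,0,0,0,0,0],[0,0,0,0,0,0],[0,0,2,0,0,0],[0,0,6,0,0,0],[0,0,10,0,0,0],[0,0,14,0,0,0],[-4,0,17,0,0,0],[-8,0,18,0,0,0],[-8,0,18,0,0,0],[-8,0,18,0,0,0]]
  ],
  "fingers": 0
}}

```text
time_s: 28.15
tcp_pos: [0.4064, 0.3642, 0.2242]
ee_rot: [[-0.439, 0.0, -0.899], [0.899, 0.0, -0.439], [0.0, -1.0, -0.0]]
wrist_force: [0.8, 0.2, -0.5]
gripper_width: 1.002
```

```bash
python3 - <<'E'
from ov import *
bl=pl
cs=[(circ(*sh,.064,.024),Y),(circ(*sh,.024,.034),G),(circ(*spx,.06,.024),Y),(circ(*spx,.02,.046),G),(circ(*bk,0,.024),Rr),(circ(*pan,.104,.034),Y),(circ(*pan,.064,.056),G),(sq(*pl,.023,.055,62),G),(sq(*pl,.063,.03,26),Y)]
c=cap('top'); overlay(c,cs,'e1.png',(90,90,430,250),2.35); save(c,'e3.png',(260,110,420,230),5)
c=cap('side'); overlay(c,cs,'e2.png',(140,90,340,350),2.3)
c=cap('wrist'); overlay(c,cs,'e4.png',(0,0,512,384),1.5)
E
```

```text
(no output)
```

View pics/e1.png

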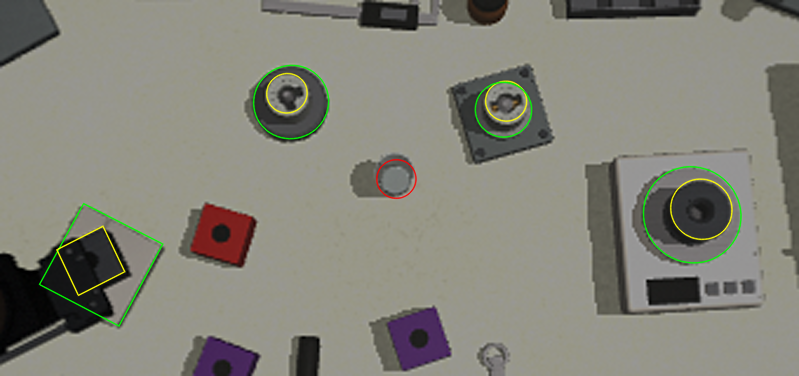

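View pics/e2.png

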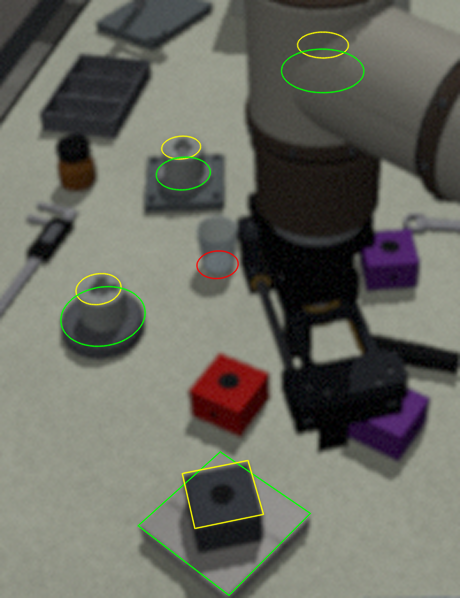

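View pics/e4.png

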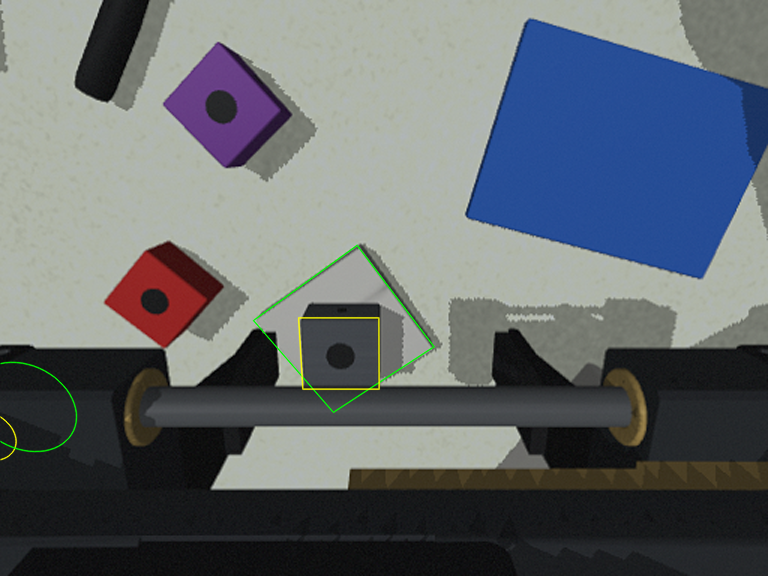

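View pics/e3.png

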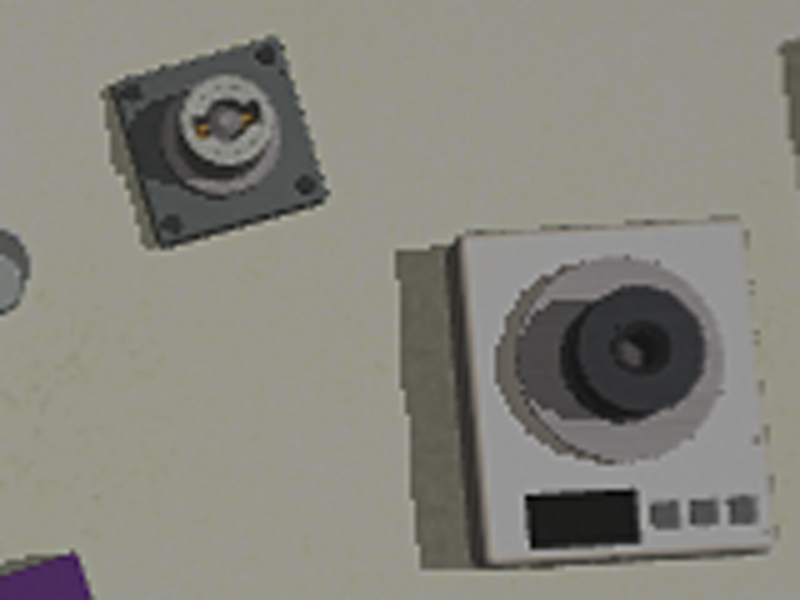

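```bash
python3 -c "
from h import *
print(ticket.finish_job()); print(sense()['time_s'])"
```

```text
the job is handed in; nothing more can be done
None
the job is handed in; nothing more can be done
```

The job is handed in; the last time reading was 28.15 s of the 99 s allowed, and no verdict was reported.

- **Opposite-keyway hub:** it was on the block. I turned it about 85° and lowered it over the keyed shaft to the shoulder with no noticeable contact force. The top and side pictures show it on the shoulder with both brass keys in the keyways.
- **Right-angle hub:** it was on the pulley. It now sits on the foot of the plain spindle, matching the expected outline at that height in the top and side pictures.
- **Pulley:** it stands upright, about 1 mm from the middle of the balance pan.
- **Square block:** it lies flat, within about 2 mm of the middle of the stone plate.
- **Beaker and look-alikes:** the beaker still stands at its starting place and the look-alike blocks were not touched. The gripper was open and clear of everything at hand-in.

The top camera disagreed with the wrist camera by about 2 mm along x, with the side camera leaning towards the wrist's reading. I used the wrist camera's values, whose overlay matched the fingertips. One move call was refused because of a typing error in a row; the arm did not move and I sent it again corrected. No check failed.

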